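Move the pull-to-turn selector switch to its second notch

TASK

On the wiring board, pull the rotary switch's sprung knob up out of its notch, turn it anticlockwise (seen from above) to the next notch of the ring and let it snap fully home there, then leave it. That notch sits on an adjustable stop, so find it by feel; do not force the knob's cross-pin hard against the ring, and leave the breaker, the terminal strip and the screwdriver where they are.

Things in the scene. Friction and masses are not known exactly. Their poses are not given: they have to be found in the camera images.
- board: Bare aluminium mounting plate, 220 (x) x 340 (y) x 4 mm, fixed flat on the bench. It carries the rotary switch (black block 90 x 90 mm, top face 44 mm above the bench) and, 76 mm to -x of the axis, a wiring duct 32 mm high. Origin: on the bench under the knob's vertical axis; z up; x is the direction of the first notch as seen from the axis.
- contactor_top (a point): Middle of the top, 80 mm above the bench, of the contactor fixed on the board 135 mm to +y of the knob's axis (80 x 45 mm, with 46 mm high rail terminals beyond it). Its near side is 112 mm from the axis.
- ring_top (a point): On the knob's axis at the height of the top of the notched steel ring (53 mm above the bench, 9 mm above the switch's top face; 17 to 31 mm from the axis). Away from the two notches the ring is unbroken: let down there, the pin only rides on top of it. A knob left free to move up and down drops by itself when the pin comes over a notch.
- next_notch_zone (a point): Middle of the range of the next (target) notch, at the ring's top, 28 mm from the axis, 1.24 rad anticlockwise of the first notch. The notch itself is up to 0.27 rad to either side of here, exact place unknown: it is cut in an adjustable dark steel stop plate around the ring, and seen from above as a gap in it 24 to 31 mm from the axis.
- knob_grip (a point): Grip point of the black knob: on the axis in a straight bar 46 mm long, 14 mm thick, 34 mm high (66.5 to 100.5 mm above the bench, knob down). It is 85 mm above the bench with the knob down and rises with it. x axis along the bar towards the pin, y across its thickness, z up. Below the bar is a collar of 16 mm radius.
- crosspin: Steel cross-pin, 6 x 6 mm with rounded edges, sticking out from under the bar's +x end to 34 mm from the axis. Origin: on the axis at the pin's height, 48 mm above the bench, knob down; x along the pin. In a notch (7.6 mm wide) it is 8 mm below the ring's top and cannot turn; it clears the ring with the knob pulled up by more than 8 mm. More than about 30 N on it is forcing.
- plunger (a joint): How far the knob is pulled up, in m: 0 fully home in a notch, about 0.008 when the pin rests on top of the ring, 0.016 at its upper stop. A spring pulls it down with 5.6 N at 0 and 11 N at the upper stop, slowed by some damping.
- knob (a joint): Turn of the knob, in rad, anticlockwise from above positive: near 0 in the first notch, where it starts; 0.97 to 1.51 in the next notch. In a notch the pin has about 0.03 rad of play each way. Turning takes 0.03 Nm, up to 0.1 Nm with the pin riding on the ring. End stops at -0.35 and 1.9.
- breaker_mid (a point): White three-pole circuit breaker, 85 x 54 x 66 mm, loose on the bench beside the board: leave it alone. Point: its middle, 33 mm up.
- terminals_mid (a point): Grey terminal strip, 42 x 75 x 36 mm, loose on the bench beyond the board: leave it alone. Point: its middle, 18 mm up.
- screwdriver: Screwdriver lying loose on the bench, along its x: leave it alone. Origin: under its middle.

How it is judged:
On the way, in this order (a step that is already met when the one before it is completed fails the run):
1. the knob is pulled up out of its first notch (8 mm or more) (value of joint plunger above 0.0075 m and value of joint knob below 0.5 rad), for 0.05 s.
2. the knob is turned anticlockwise away from the first notch with the pin still above the notches (value of joint plunger above 0.006 m and value of joint knob above 0.55 rad), for 0.05 s.
At the end, for the whole second after the job is handed in: The knob is fully down (within 1.5 mm) with its cross-pin in the second notch (turned 0.85 to 1.65 rad) and is at rest there (value of joint plunger below 0.0015 m and value of joint knob between 0.85 and 1.65 rad and velocity of joint knob below 0.05 rad/s); the robot touches nothing.
It fails at once if the cross-pin is forced against the ring or anything else with more than 30 N (contact force between crosspin and anything else above 30 N).
It fails at once if the breaker is moved by more than 15 mm (distance of breaker_mid from where it was at the start of the episode above 0.015 m).
It fails at once if the terminal strip is moved by more than 15 mm (distance of terminals_mid from where it was at the start of the episode above 0.015 m).
It fails at once if the screwdriver is moved by more than 15 mm (distance of screwdriver from where it was at the start of the episode above 0.015 m).
It also fails if it takes over 58 s, if anything falls off the work surface, if the arm or the gripper's body presses on something with over 40 N, if the wrist force passes 120 N, or if a joint passes its speed limit or range.

ROBOT

A 6-joint arm with a two-finger parallel gripper is mounted at the origin on the work surface. World frame = base frame: x ahead of the robot, y to its left, z up, the work surface at z = 0. Lengths are in m, angles in rad, forces in N, time in s.
With the tool pointing down it reaches from about 0.25 to 0.725 m from the base axis. Payload 4 kg.
Tool frame: the origin (TCP) lies midway between the tips of the shut fingers; the grasp point (between the pads) lies 19 mm behind it (pinch_z is the distance from the TCP to the grasp point, in m); x points along the fingers, y is the direction in which the jaws open and shut, and the axes are right-handed (so a half turn about x gives the same grasp; the last joint's range is limited). The gripper opens to 85 mm and grips with 20 to 120 N. Pads are 22 mm wide; open, the fingers measure 114 mm over their backs; the gripper's body (76 mm by 85 mm) begins 54 mm behind the grasp point. The pads swing forward as they close: fully open they stand 13 mm farther back than shut.
Start: joints at [-1.156, 0.241, 0.005, 1.335, 0, 1.571], TCP at [0.202, -0.458, 0.231] pointing down, gripper open.
Joint ranges: [-2.72, 2.72], [-1.05, 1.87], [-1.09, 1.28], [-1.99, 2.15], [-1.42, 1.44], [-3.14, 3.14]. Speed limits (rad/s): [2.79, 2.79, 3.14, 3.14, 3.14, 3.14].

INTERFACE

Orientations are given as a unit quaternion [w, x, y, z].
In Python, from workcell import * gives the robot as it stands.
- The arm moves only by the tool play_rows, never from a script. Its argument "moves" is a list of rows, each an object of numbers: "dx", "dy", "dz": the shift along the tool's x, y, z in m; "ax", "ay", "az": the turn, a rotation vector about the tool's x, y, z in rad; "jaw": the opening, from -1 (shut) to 1 (fully open), so that 0 is half open. In form: [{"dx": .., "dy": .., "dz": .., "ax": .., "ay": .., "az": .., "jaw": ..}, ...]. A call has 1 to 8 rows; each row shifts and turns the commanded pose from where the row before left it, along the tool's axes as they then stand; what a row does not reach is not made up. A row lasts 1/10 s, in which the tool goes at most 50 mm and 8.59 degrees, less where a joint would pass 70% of its speed; a pose out of reach is approached as far as the arm can. A call is refused whole if a number of a shift passes 0.05 or a number of a turn 0.15, either way. A call with a gripper value outside its range is refused whole. The fingers move at their own pace and stop on an object; "newtons" is the grip in N (left out, the last holds). Time passes only in rows, so rows that do not move let the fingers close. It gives the time, the measured TCP pose, the force and the opening at its end, in the units of the state.
- read_state(): the state, without advancing time (a new reading comes with each control period).
- capture(name): name is "side" or "top" or "wrist"; returns a dict with "frame" (384x512x3 uint8, red, green, blue), "vfov" (degrees; the focal length in pixels is half the picture's height over the tangent of half this angle, whatever the lens; pixels are square), "cx", "cy" (the principal point, pixels), "k1" (the pictures are not rectified: a ray, as slopes to the right and down, at radius r is drawn at 1 + k1 r^2 times it, then the intrinsics apply), "T" (4x4, takes a point from camera to world coordinates); the wrist camera has in their place "tool_from_camera" (4x4, takes a point from camera to tool coordinates, whose origin is the TCP and whose axes are the tool frame's). Camera axes: x right, y down, z forward; pixel columns grow to the right and rows downward; lengths in m; the calibration is good to about 2 mm. A picture is of the moment at which its call begins: read the wrist's pose just before it. There is no depth.
- hand_in(): hands the job in, once; it reports no verdict.
The state is a dict: "t": time; "joint_positions": joint angles; "qvel": joint speeds; "joint_efforts": joint torques, N m; "ee_pos": TCP position; "ee_rot": TCP orientation; "ft_force": force on the tool from outside, world axes, zero at the start; "moment": the same for the moment, N m; "grip_width": finger opening in m.
Only numpy, scipy, OpenCV 4.12 (cv2) and the standard library are available. Lean on these libraries where they do the work, as an engineer would, in place of code of your own. Each camera call takes 0.05 s, during which the arm holds its last target. There are 200 camera calls.

## Working session

There is one attempt and no reset: what is moved stays moved. The work goes in short steps, Python scripts to look and compute and a tool call to move; the robot and the scene stay as the last step left them, time stands still between calls to the robot, and variables do not carry over. Pictures are saved under pics/ and viewed, about 8 in all and at most 12, crops included, and the job is handed in when it is done.

Besides the shell and the picture viewer there is one more tool, called in YAML: its name, and indented under it one key for each argument. play_rows: Moves the arm, as the interface text tells. Its arguments: {"type":"object","properties":{"moves":{"type":"array"},"newtons":{"type":"number"}},"required":["moves"]}

```bash
mkdir -p pics
cat > h.py <<'E'
from workcell import *
import numpy as np, cv2
from scipy.spatial.transform import Rotation as R
def Tcam(c,s):
    if "T" in c: return np.array(c["T"])
    q=s["ee_rot"]; T=np.eye(4); T[:3,:3]=R.from_quat([q[1],q[2],q[3],q[0]]).as_matrix(); T[:3,3]=s["ee_pos"]
    return T@np.array(c["tool_from_camera"])
def K(c):
    f=192/np.tan(np.radians(c["vfov"])/2); return np.array([[f,0,c["cx"]],[0,f,c["cy"]],[0,0,1.]])
def und(c,uv):
    p=(np.array(uv,float)-[c["cx"],c["cy"]])/K(c)[0,0]; q=p.copy()
    for _ in range(20): q=p/(1+c["k1"]*(q@q))
    return q
def atz(c,T,uv,z):
    q=und(c,uv); d=T[:3,:3]@[q[0],q[1],1]; o=T[:3,3]; return o+d*(z-o[2])/d[2]
def proj(c,T,P):
    p=np.linalg.inv(T)@np.append(P,1); q=p[:2]/p[2]; q=q*(1+c["k1"]*(q@q)); return q*K(c)[0,0]+[c["cx"],c["cy"]]
def snap(name,out):
    s=read_state(); c=capture(name); T=Tcam(c,s); f=c["frame"][:,:,::-1]; cv2.imwrite("pics/"+out,f)
    import pickle; pickle.dump((c,T,s),open("pics/"+out+".pkl","wb")); return c,T,s
E
python3 - <<'E'
from h import *
s=read_state(); print(s)
for n in ["top","side"]:
    c,T,_=snap(n,n+"0.png"); print(n,T.round(3).tolist(),c["vfov"],c["k1"])
a=[cv2.imread(f"pics/{n}0.png") for n in("top","side")]
E
```

```text
{'t': 0.0, 'joint_positions': array([-1.15596386e+00,  2.41428184e-01,  3.71266796e-03,  1.33520680e+00,
       -1.60656544e-05,  1.57078000e+00]), 'qvel': array([ 0.00042706,  0.00027102, -0.00127512, -0.00047567,  0.00084184,
       -0.00071036]), 'joint_efforts': array([-1.09034907e-03, -3.72309530e+01,  2.52412963e+01,  1.68753677e-02,
       -7.84293411e-05, -1.09449994e-05]), 'ee_pos': array([ 0.20125549, -0.45700725,  0.23040096]), 'ee_rot': array([-0.14488726, -0.69178892, -0.146356  ,  0.6921096 ]), 'ft_force': array([-1.04943953, -0.24806345, -0.18541831]), 'moment': array([-0.05698232,  0.00409151, -0.00222469]), 'grip_width': 0.08527417203788505}
top [[-0.012, -0.989, 0.146, 0.447], [-1.0, 0.012, 0.003, -0.028], [-0.005, -0.146, -0.989, 0.92], [0.0, 0.0, 0.0, 1.0]] 50.92807087512291 -0.0957597033216156
side [[-0.829, -0.387, 0.403, 0.212], [-0.559, 0.579, -0.594, 0.46], [-0.004, -0.718, -0.696, 0.65], [0.0, 0.0, 0.0, 1.0]] 55.87416202616766 -0.02553274381496815
```

View pics/top0.png

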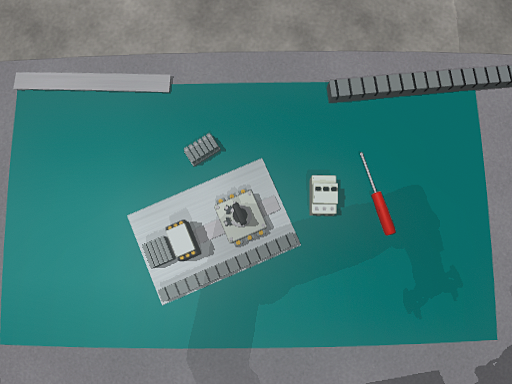

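View pics/side0.png

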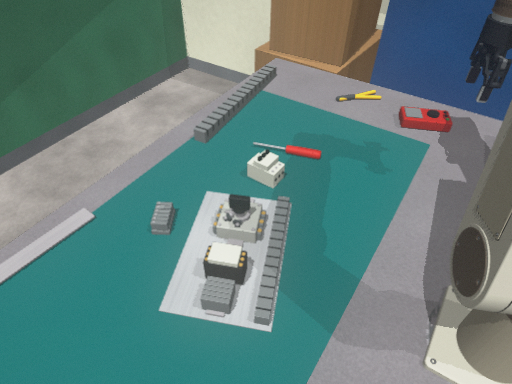

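The top view shows the board with the knob near (240,213), the contactor near (182,240) and the duct along the lower edge. Breaker, screwdriver and strip are all clear of it. I'll zoom in next.

Run:
```python
from h import *
import pickle
c,T,s=pickle.load(open("pics/top0.png.pkl","rb"))
im=cv2.imread("pics/top0.png")[150:310,120:310]
cv2.imwrite("pics/topc.png",cv2.resize(im,None,fx=4,fy=3.75,interpolation=cv2.INTER_CUBIC)) if 0 else cv2.imwrite("pics/topc.png",cv2.resize(im,None,fx=3.7,fy=3.7,interpolation=cv2.INTER_CUBIC))
for uv in [(264,159),(299,245),(162,304),(128,214)]: print(atz(c,T,uv,.004).round(4))
print("knob",atz(c,T,(240,213),.1).round(4), atz(c,T,(182,240),.08).round(4))
```

```text
[ 0.6768 -0.0457  0.004 ]
[ 0.4763 -0.1219  0.004 ]
[0.3476 0.1875 0.004 ]
[0.5514 0.2703 0.004 ]
knob [0.54  0.007 0.1  ] [0.487  0.1293 0.08  ]
```

View pics/topc.png

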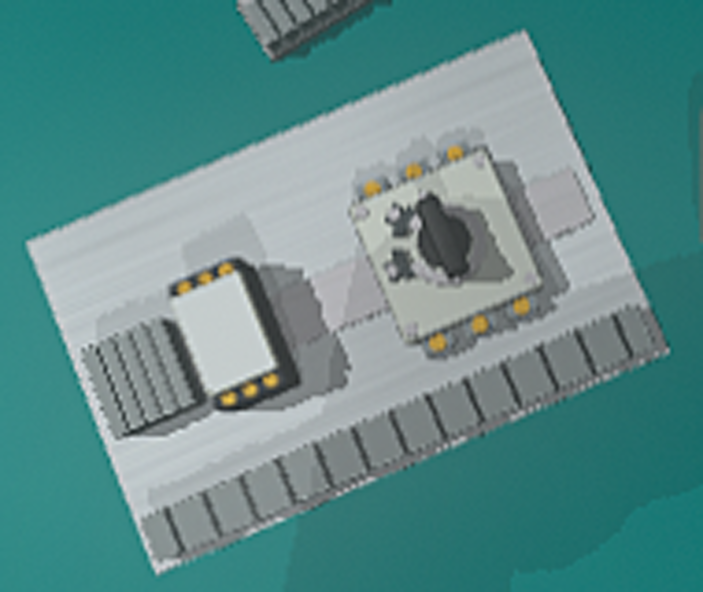

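```bash
cat >> h.py <<'E'
def pose():
    s=read_state(); q=s["ee_rot"]; M=R.from_quat([q[1],q[2],q[3],q[0]]).as_matrix()
    return s,M
def plan(target,yaw_y):
    s,M=pose(); ang=np.arctan2(M[1,1],M[0,1])
    for y in (yaw_y,yaw_y+np.pi):
        d=(y-ang+np.pi)%(2*np.pi)-np.pi
        x=np.array([0,0,-1.]);yv=np.array([np.cos(y),np.sin(y),0]);Mt=np.c_[x,yv,np.cross(x,yv)]
        print("tool y ang %.3f turn ccw %.3f rotvec tool"%(ang,d),R.from_matrix(M.T@Mt).as_rotvec().round(4))
    print("shift tool now",(M.T@(np.array(target)-s["ee_pos"])).round(4),"pos",s["ee_pos"].round(4),"j6",s["joint_positions"].round(3),"F",s["ft_force"].round(2),"M",s["moment"].round(3),"w",s["grip_width"],"t",s["t"])
E
python3 - <<'E'
from h import *
plan([.538,.007,.23],.372+np.pi/2)
E
```

```text
tool y ang -1.156 turn ccw 3.099 rotvec tool [-3.0988e+00 -2.7000e-03  0.0000e+00]
tool y ang -1.156 turn ccw -0.043 rotvec tool [0.0428 0.     0.0018]
shift tool now [ 0.0011 -0.2891 -0.4952] pos [ 0.2013 -0.4571  0.2305] j6 [-1.156  0.241  0.004  1.335  0.     1.571] F [ 0.4   0.01 -0.49] M [-0.002 -0.022 -0.058] w 0.0853933676687439 t 0.1
```

play_rows:
  moves:
    - {"dx":-0.003,"dy":-0.018,"dz":-0.031,"ax":0.0027}
    - {"dx":-0.003,"dy":-0.018,"dz":-0.031,"ax":0.0027}
    - {"dx":-0.003,"dy":-0.018,"dz":-0.031,"ax":0.0027}
    - {"dx":-0.003,"dy":-0.018,"dz":-0.031,"ax":0.0027}
    - {"dx":-0.003,"dy":-0.018,"dz":-0.031,"ax":0.0027}
    - {"dx":-0.003,"dy":-0.018,"dz":-0.031,"ax":0.0027}
    - {"dx":-0.003,"dy":-0.018,"dz":-0.031,"ax":0.0027}
    - {"dx":-0.003,"dy":-0.018,"dz":-0.031,"ax":0.0027}

```text
schema error: expected keys dx, dy, dz, ax, ay, az, jaw
```

play_rows:
  moves:
    - {"dy":-0.018,"dz":-0.031,"ax":0.0027}
    - {"dy":-0.018,"dz":-0.031,"ax":0.0027}
    - {"dy":-0.018,"dz":-0.031,"ax":0.0027}
    - {"dy":-0.018,"dz":-0.031,"ax":0.0027}
    - {"dy":-0.018,"dz":-0.031,"ax":0.0027}
    - {"dy":-0.018,"dz":-0.031,"ax":0.0027}
    - {"dy":-0.018,"dz":-0.031,"ax":0.0027}
    - {"dy":-0.018,"dz":-0.031,"ax":0.0027}

```text
schema error: expected keys dx, dy, dz, ax, ay, az, jaw
```

play_rows:
  moves:
    - {"jaw":-0.3}
    - {}
    - {}

```text
schema error: expected keys dx, dy, dz, ax, ay, az, jaw
```

Run:
```python
from h import *
c,T,s=snap("wrist","w1.png")
plan([.538,.007,.23],.372+np.pi/2)
print(T.round(3).tolist(),c["vfov"],proj(c,T,[.538,.007,.1]))
im=cv2.imread("pics/w1.png"); cv2.imwrite("pics/w1b.png",cv2.resize(im,(768,576),interpolation=cv2.INTER_CUBIC))
```

```text
tool y ang -1.156 turn ccw 3.099 rotvec tool [-3.0988e+00 -2.5000e-03  1.0000e-04]
tool y ang -1.156 turn ccw -0.043 rotvec tool [0.0428 0.     0.0016]
shift tool now [ 0.0011 -0.2891 -0.4952] pos [ 0.2013 -0.4572  0.2306] j6 [-1.156  0.241  0.004  1.335 -0.     1.571] F [ 0.49  0.1  -0.08] M [-0.022  0.028  0.031] w 0.0856392148118254 t 0.15
[[0.403, -0.868, -0.291, 0.277], [-0.915, -0.382, -0.128, -0.424], [-0.0, 0.318, -0.948, 0.373], [0.0, 0.0, 0.0, 1.0]] 61.039354664413544 [492.59678224 586.88407683]
```

View pics/w1b.png

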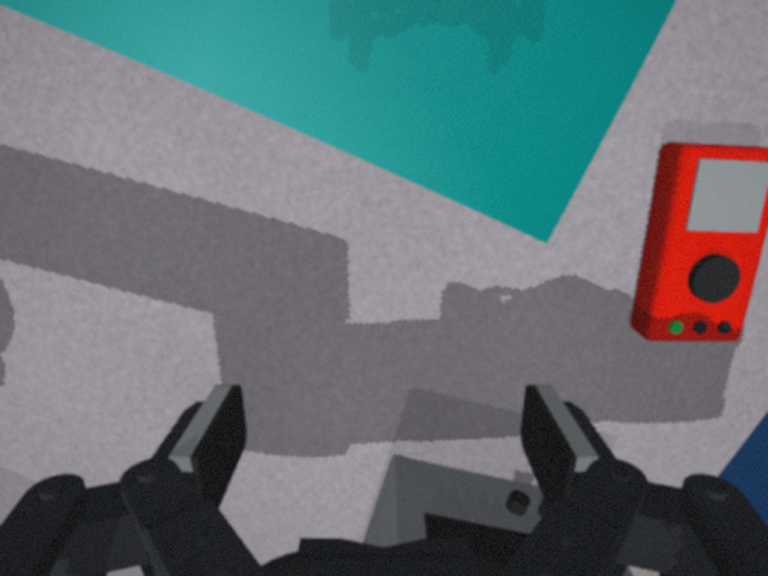

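The picture shows the arm still at its start: the move rows were refused because every key is required. I'll resend them with all the keys.

play_rows:
  moves:
    - {"dx":-0.003,"dy":-0.018,"dz":-0.031,"ax":0.0027,"ay":0,"az":0,"jaw":1}
    - {"dx":-0.003,"dy":-0.018,"dz":-0.031,"ax":0.0027,"ay":0,"az":0,"jaw":1}
    - {"dx":-0.003,"dy":-0.018,"dz":-0.031,"ax":0.0027,"ay":0,"az":0,"jaw":1}
    - {"dx":-0.003,"dy":-0.018,"dz":-0.031,"ax":0.0027,"ay":0,"az":0,"jaw":1}
    - {"dx":-0.003,"dy":-0.018,"dz":-0.031,"ax":0.0027,"ay":0,"az":0,"jaw":1}
    - {"dx":-0.003,"dy":-0.018,"dz":-0.031,"ax":0.0027,"ay":0,"az":0,"jaw":1}
    - {"dx":-0.003,"dy":-0.018,"dz":-0.031,"ax":0.0027,"ay":0,"az":0,"jaw":1}
    - {"dx":-0.003,"dy":-0.018,"dz":-0.031,"ax":0.0027,"ay":0,"az":0,"jaw":1}

```text
t: 0.95
ee_pos: [0.3731, -0.2261, 0.2553]
ee_rot: [-0.138, -0.693, -0.138, 0.694]
ft_force: [0.7, 0.1, -0.4]
grip_width: 0.0852
```

play_rows:
  moves:
    - {"dx":0,"dy":-0.018,"dz":-0.031,"ax":0.0027,"ay":0,"az":0,"jaw":1}
    - {"dx":0,"dy":-0.018,"dz":-0.031,"ax":0.0027,"ay":0,"az":0,"jaw":1}
    - {"dx":0,"dy":-0.018,"dz":-0.031,"ax":0.0027,"ay":0,"az":0,"jaw":1}
    - {"dx":0,"dy":-0.018,"dz":-0.031,"ax":0.0027,"ay":0,"az":0,"jaw":1}
    - {"dx":0,"dy":-0.018,"dz":-0.031,"ax":0.0027,"ay":0,"az":0,"jaw":1}
    - {"dx":0,"dy":-0.018,"dz":-0.031,"ax":0.0027,"ay":0,"az":0,"jaw":1}
    - {"dx":0,"dy":-0.018,"dz":-0.031,"ax":0.0027,"ay":0,"az":0,"jaw":1}
    - {"dx":0,"dy":-0.018,"dz":-0.031,"ax":0.0027,"ay":0,"az":0,"jaw":1}

```text
t: 1.75
ee_pos: [0.5492, 0.0002, 0.2549]
ee_rot: [-0.131, -0.695, -0.131, 0.695]
ft_force: [0.5, -0.4, 0.5]
grip_width: 0.0855
```

play_rows:
  moves:
    - {"dx":0,"dy":0,"dz":0,"ax":0,"ay":0,"az":0,"jaw":0.5}
    - {"dx":0,"dy":0,"dz":0,"ax":0,"ay":0,"az":0,"jaw":0.5}
    - {"dx":0,"dy":0,"dz":0,"ax":0,"ay":0,"az":0,"jaw":0.5}

```text
t: 2.05
ee_pos: [0.5479, -0.0017, 0.255]
ee_rot: [-0.13, -0.695, -0.13, 0.695]
ft_force: [0.0, -0.7, 0.8]
grip_width: 0.0641
```

Run:
```python
from h import *
c,T,s=snap("wrist","w2.png")
plan([.538,.007,.23],.372+np.pi/2)
print(proj(c,T,[.538,.007,.1]))
im=cv2.imread("pics/w2.png"); cv2.imwrite("pics/w2b.png",cv2.resize(im,(768,576),interpolation=cv2.INTER_CUBIC))
```

```text
tool y ang -1.200 turn ccw -3.140 rotvec tool [ 3.14e+00  0.00e+00 -1.20e-03]
tool y ang -1.200 turn ccw 0.002 rotvec tool [-0.0016  0.0007  0.    ]
shift tool now [ 0.0253 -0.0119  0.006 ] pos [ 0.5479 -0.0019  0.2552] j6 [-0.003  0.33   0.188  1.43  -0.     2.768] F [-0.65 -0.84 -0.76] M [-0.032  0.023 -0.001] w 0.06424199203182826 t 2.1
[242.19301327 182.60572505]
```

View pics/w2b.png

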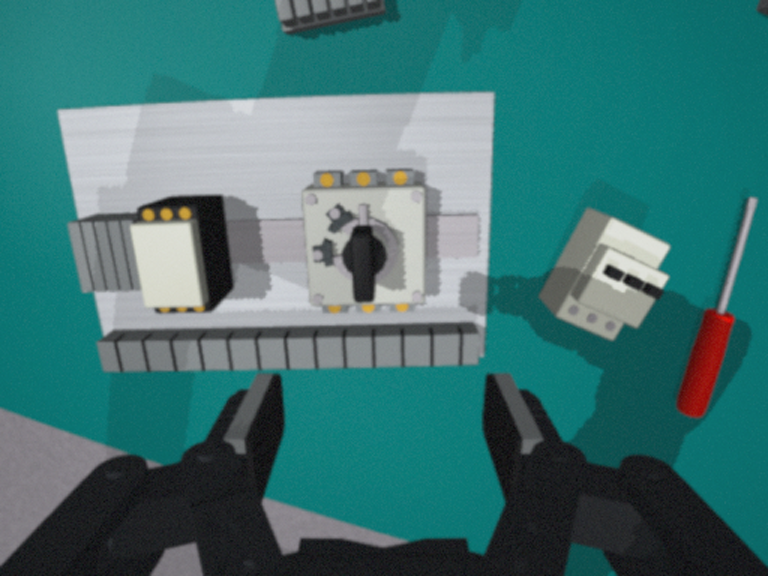

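The pin points up the picture at (363,213), which is board +x. The bar top is centred near (363,260), and the stop plate's two ends are at (340,217) and (322,253) with the gap between them. Next I'll turn these pixels into positions.

Run:
```python
from h import *
import pickle
c,T,s=pickle.load(open("pics/w2.png.pkl","rb"))
f=lambda u,v,z: atz(c,T,((u+.5)/1.5-.5,(v+.5)/1.5-.5),z)
S=[f(*p,.044) for p in [(311,199),(417,196),(423,298),(319,298)]]
ax=np.mean(S,0); print("screws",np.round(S,4).tolist(),"axis",ax.round(4))
e=S[0]-S[3]+S[1]-S[2]; yaw=np.arctan2(e[1],e[0]); print("yaw screws",yaw)
e=f(492,93,.004)-f(482,357,.004); print("board edge",np.arctan2(e[1],e[0]))
e=f(58,110,.004)-f(492,94,.004); print("board yedge",np.arctan2(e[1],e[0])-np.pi/2)
for z in(.1005,): print("bar ends",f(364,229,z).round(4),f(363,299,z).round(4))
for p in [(340,217),(322,253),(330,235),(363,207)]:
    d=f(*p,.053)-ax; print(p,np.hypot(*d[:2]).round(4),(np.arctan2(d[1],d[0])-.372).round(3))
im=cv2.imread("pics/w2.png")[105:215,190:300]; cv2.imwrite("pics/w2c.png",cv2.resize(im,None,fx=5,fy=5,interpolation=cv2.INTER_CUBIC))
```

```text
screws [[0.5609, 0.0582, 0.044], [0.5905, -0.0121, 0.044], [0.5204, -0.0462, 0.044], [0.4914, 0.0283, 0.044]] axis [0.5408 0.0071 0.044 ]
yaw screws 0.42991006244160207
board edge 0.39794650977010365
board yedge 0.39340272881857796
bar ends [0.5654 0.017  0.1005] [0.5224 0.0015 0.1005]
(340, 217) 0.032 0.636
(322, 253) 0.0328 1.586
(330, 235) 0.0295 1.122
(363, 207) 0.0329 0.079
```

View pics/w2c.png

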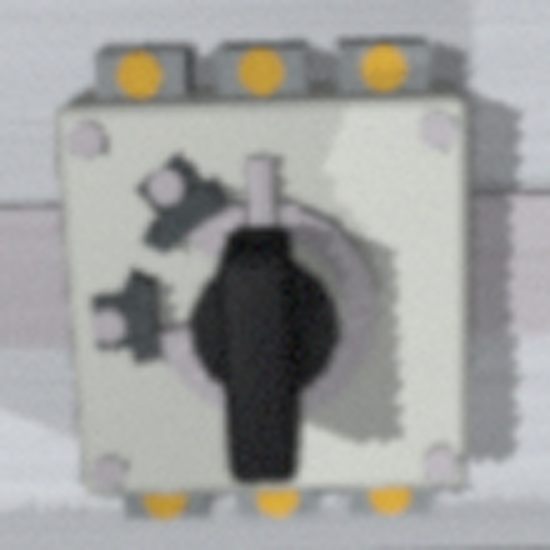

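play_rows:
  moves:
    - {"dx":0.02,"dy":-0.0057,"dz":0.001,"ax":0,"ay":0,"az":0,"jaw":0.2}
    - {"dx":0.025,"dy":-0.0057,"dz":0.001,"ax":0,"ay":0,"az":0,"jaw":0.2}
    - {"dx":0.025,"dy":0,"dz":0,"ax":0,"ay":0,"az":0,"jaw":0.2}
    - {"dx":0.025,"dy":0,"dz":0,"ax":0,"ay":0,"az":0,"jaw":0.2}
    - {"dx":0.025,"dy":0,"dz":0,"ax":0,"ay":0,"az":0,"jaw":0.2}
    - {"dx":0.025,"dy":0,"dz":0,"ax":0,"ay":0,"az":0,"jaw":0.2}
    - {"dx":0,"dy":0,"dz":0,"ax":0,"ay":0,"az":0,"jaw":0.2}
    - {"dx":0,"dy":0,"dz":0,"ax":0,"ay":0,"az":0,"jaw":0.2}

```text
t: 2.9
ee_pos: [0.5422, 0.008, 0.1108]
ee_rot: [-0.13, -0.695, -0.13, 0.695]
ft_force: [-0.6, 0.7, 0.5]
grip_width: 0.0513
```

Run:
```python
from h import *
import pickle
c,T,s=pickle.load(open("pics/w2.png.pkl","rb"))
A=np.array([.542,.008,0])
for n,p,z in [("gap",(155,260),.053),("gapa",(168,243),.053),("gapb",(148,278),.053),("pin",(260,155),.051)]:
    d=atz(c,T,(190+p[0]/5-.4,105+p[1]/5-.4),z)-A; print(n,np.hypot(*d[:2]).round(4),(np.arctan2(d[1],d[0])-.385).round(3))
c,T,s=snap("wrist","w3.png")
plan([.542,.008,.07],.385+np.pi/2)
cv2.imwrite("pics/w3b.png",cv2.resize(cv2.imread("pics/w3.png"),(768,576),interpolation=cv2.INTER_CUBIC))
```

```text
gap 0.0277 1.142
gapa 0.0269 0.971
gapb 0.0279 1.296
pin 0.0335 0.061
tool y ang -1.200 turn ccw -3.127 rotvec tool [ 3.127e+00 -1.000e-03  2.500e-03]
tool y ang -1.200 turn ccw 0.015 rotvec tool [-0.0145 -0.0016 -0.0006]
shift tool now [ 0.0417 -0.0003  0.0013] pos [0.5432 0.0081 0.1117] j6 [ 0.015  0.404 -0.088  1.077 -0.     2.786] F [0.03 0.96 0.87] M [-0.016 -0.04  -0.018] w 0.05091857445516281 t 2.95
```

View pics/w3b.png

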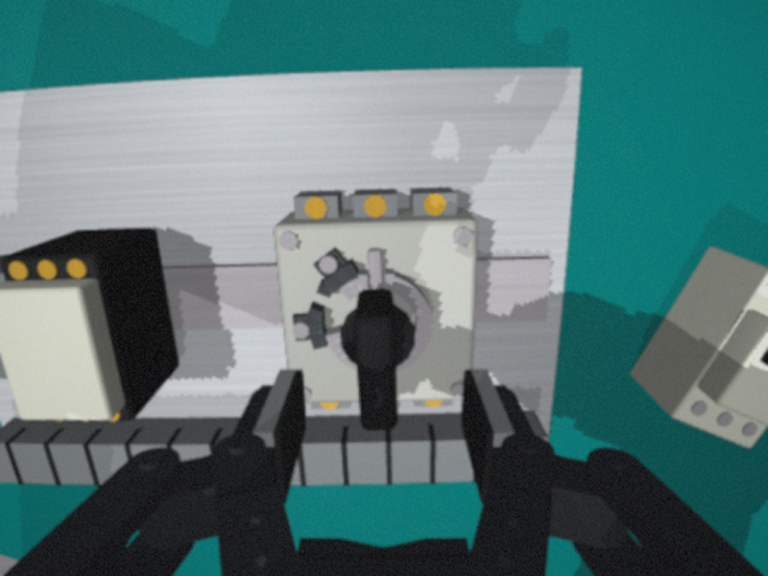

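The bar is centred between the fingers: bar at column 377, finger midline about 383. The notch gap is at roughly 1.14 rad. I'll go down and grip.

play_rows:
  moves:
    - {"dx":0.02,"dy":0,"dz":0,"ax":0,"ay":0,"az":0,"jaw":0.2}
    - {"dx":0.021,"dy":0,"dz":0,"ax":0,"ay":0,"az":0,"jaw":0}
    - {"dx":0,"dy":0,"dz":0,"ax":0,"ay":0,"az":0,"jaw":-0.3}
    - {"dx":0,"dy":0,"dz":0,"ax":0,"ay":0,"az":0,"jaw":-0.5}
    - {"dx":0,"dy":0,"dz":0,"ax":0,"ay":0,"az":0,"jaw":-0.75}
    - {"dx":0,"dy":0,"dz":0,"ax":0,"ay":0,"az":0,"jaw":-0.75}
    - {"dx":0,"dy":0,"dz":0,"ax":0,"ay":0,"az":0,"jaw":-0.75}
  newtons: 40

```text
t: 3.65
ee_pos: [0.5433, 0.0105, 0.0712]
ee_rot: [0.13, 0.696, 0.132, -0.694]
ft_force: [-1.5, 4.7, 0.9]
grip_width: 0.0132
```

play_rows:
  moves:
    - {"dx":0,"dy":0,"dz":0,"ax":0,"ay":0,"az":0,"jaw":-0.75}
    - {"dx":0,"dy":0,"dz":0,"ax":0,"ay":0,"az":0,"jaw":-0.75}

```text
t: 3.85
ee_pos: [0.5433, 0.0105, 0.0712]
ee_rot: [0.13, 0.696, 0.132, -0.694]
ft_force: [-1.5, 5.6, 0.7]
grip_width: 0.0133
```

Run:
```python
from h import *
plan([.542,.008,.07],.385+np.pi/2)
```

```text
tool y ang -1.198 turn ccw -3.129 rotvec tool [3.1294 0.0036 0.0047]
tool y ang -1.198 turn ccw 0.012 rotvec tool [-0.0122 -0.003   0.0023]
shift tool now [0.0012 0.0019 0.0021] pos [0.5433 0.0105 0.0712] j6 [ 0.018  0.445 -0.142  0.982  0.003  2.786] F [-1.5   5.58  0.7 ] M [ 0.873  0.342 -0.047] w 0.013264792207720274 t 3.85
```

play_rows:
  moves:
    - {"dx":0,"dy":-0.0022,"dz":0,"ax":0,"ay":0,"az":0,"jaw":-0.75}
    - {"dx":0,"dy":0,"dz":0,"ax":0,"ay":0,"az":0,"jaw":-0.75}
    - {"dx":-0.003,"dy":0,"dz":0,"ax":0,"ay":0,"az":0,"jaw":-0.75}
    - {"dx":-0.003,"dy":0,"dz":0,"ax":0,"ay":0,"az":0,"jaw":-0.75}
    - {"dx":-0.003,"dy":0,"dz":0,"ax":0,"ay":0,"az":0,"jaw":-0.75}
    - {"dx":-0.0035,"dy":0,"dz":0,"ax":0,"ay":0,"az":0,"jaw":-0.75}
    - {"dx":0,"dy":0,"dz":0,"ax":0,"ay":0,"az":0,"jaw":-0.75}
    - {"dx":0,"dy":0,"dz":0,"ax":0,"ay":0,"az":0,"jaw":-0.75}

```text
t: 4.65
ee_pos: [0.5429, 0.0107, 0.0812]
ee_rot: [0.131, 0.695, 0.13, -0.695]
ft_force: [6.2, 0.7, -10.2]
grip_width: 0.013
```

Run:
```python
from h import *
plan([.542,.008,.07],.385+np.pi/2)
```

```text
tool y ang -1.199 turn ccw -3.128 rotvec tool [ 3.1281e+00 -7.0000e-04  1.8000e-03]
tool y ang -1.199 turn ccw 0.014 rotvec tool [-0.0135 -0.0012 -0.0005]
shift tool now [0.0112 0.0022 0.0018] pos [0.5429 0.0107 0.0812] j6 [ 0.02   0.434 -0.13   1.006 -0.     2.79 ] F [  6.19   0.74 -10.2 ] M [ 0.011 -1.371  0.042] w 0.012987109849378956 t 4.65
```

play_rows:
  moves:
    - {"dx":0,"dy":0,"dz":-0.002,"ax":0,"ay":0,"az":0,"jaw":-0.75}
    - {"dx":0,"dy":0,"dz":0,"ax":0,"ay":0,"az":0,"jaw":-0.75}
    - {"dx":0,"dy":0,"dz":0,"ax":-0.03,"ay":0,"az":0,"jaw":-0.75}
    - {"dx":0,"dy":0,"dz":0,"ax":-0.03,"ay":0,"az":0,"jaw":-0.75}
    - {"dx":0,"dy":0,"dz":0,"ax":-0.03,"ay":0,"az":0,"jaw":-0.75}
    - {"dx":0,"dy":0,"dz":0,"ax":0,"ay":0,"az":0,"jaw":-0.75}

```text
t: 5.25
ee_pos: [0.543, 0.0112, 0.0815]
ee_rot: [-0.162, -0.688, -0.162, 0.689]
ft_force: [2.2, -2.7, -11.7]
grip_width: 0.013
```

Run:
```python
from h import *
plan([.542,.008,.07],.385+np.pi/2)
```

```text
tool y ang -1.108 turn ccw 3.064 rotvec tool [-3.0642e+00 -0.0000e+00  2.5000e-03]
tool y ang -1.108 turn ccw -0.077 rotvec tool [0.0774 0.0016 0.    ]
shift tool now [0.0115 0.0024 0.0023] pos [0.543  0.0112 0.0815] j6 [ 2.100e-02  4.360e-01 -1.260e-01  1.011e+00 -1.000e-03  2.700e+00] F [  2.19  -2.68 -11.72] M [-0.728 -0.521  0.067] w 0.013016611760641304 t 5.25
```

Turned freely by 0.09 rad with only 0.07 Nm of moment, so the pin is clear of the notch. Continuing.

play_rows:
  moves:
    - {"dx":0,"dy":0,"dz":0,"ax":-0.06,"ay":0,"az":0,"jaw":-0.75}
    - {"dx":0,"dy":0,"dz":0,"ax":-0.06,"ay":0,"az":0,"jaw":-0.75}
    - {"dx":0,"dy":0,"dz":0,"ax":-0.06,"ay":0,"az":0,"jaw":-0.75}
    - {"dx":0,"dy":0,"dz":0,"ax":-0.06,"ay":0,"az":0,"jaw":-0.75}
    - {"dx":0,"dy":0,"dz":0,"ax":-0.06,"ay":0,"az":0,"jaw":-0.75}
    - {"dx":0,"dy":0,"dz":0,"ax":0,"ay":0,"az":0,"jaw":-0.75}

```text
t: 5.85
ee_pos: [0.5426, 0.0119, 0.0815]
ee_rot: [-0.262, -0.656, -0.263, 0.657]
ft_force: [-0.2, -0.4, -10.2]
grip_width: 0.0136
```

play_rows:
  moves:
    - {"dx":0,"dy":0,"dz":0,"ax":-0.06,"ay":0,"az":0,"jaw":-0.75}
    - {"dx":0,"dy":0,"dz":0,"ax":-0.06,"ay":0,"az":0,"jaw":-0.75}
    - {"dx":0,"dy":0,"dz":0,"ax":-0.06,"ay":0,"az":0,"jaw":-0.75}
    - {"dx":0,"dy":0,"dz":0,"ax":-0.06,"ay":0,"az":0,"jaw":-0.75}
    - {"dx":0,"dy":0,"dz":0,"ax":-0.06,"ay":0,"az":0,"jaw":-0.75}
    - {"dx":0,"dy":0,"dz":0,"ax":0,"ay":0,"az":0,"jaw":-0.75}

```text
t: 6.45
ee_pos: [0.5419, 0.0125, 0.0813]
ee_rot: [-0.357, -0.609, -0.359, 0.611]
ft_force: [-2.9, 1.2, -10.6]
grip_width: 0.0137
```

Run:
```python
from h import *
plan([.542,.008,.07],.385+np.pi/2)
s,M=pose(); print("F tool",(M.T@s["ft_force"]).round(2))
```

```text
tool y ang -0.510 turn ccw 2.465 rotvec tool [-2.4655e+00 -4.9000e-03  1.9000e-03]
tool y ang -0.510 turn ccw -0.676 rotvec tool [0.6761 0.0015 0.0038]
shift tool now [0.0113 0.0023 0.0039] pos [0.5419 0.0125 0.0813] j6 [ 2.200e-02  4.350e-01 -1.270e-01  1.012e+00  2.000e-03  2.102e+00] F [ -2.87   1.19 -10.61] M [0.256 0.221 0.014] w 0.01368243913736463 t 6.45
F tool [10.62 -3.04  0.36]
```

play_rows:
  moves:
    - {"dx":0,"dy":0,"dz":0,"ax":-0.06,"ay":0,"az":0,"jaw":-0.75}
    - {"dx":0,"dy":0,"dz":0,"ax":-0.06,"ay":0,"az":0,"jaw":-0.75}
    - {"dx":0.0005,"dy":0,"dz":0,"ax":0,"ay":0,"az":0,"jaw":-0.75}
    - {"dx":0.0005,"dy":0,"dz":0,"ax":0,"ay":0,"az":0,"jaw":-0.75}
    - {"dx":0.0005,"dy":0,"dz":0,"ax":0,"ay":0,"az":0,"jaw":-0.75}
    - {"dx":0,"dy":0,"dz":0,"ax":0,"ay":0,"az":0,"jaw":-0.75}

```text
t: 7.05
ee_pos: [0.5417, 0.0126, 0.0795]
ee_rot: [-0.392, -0.587, -0.395, 0.588]
ft_force: [-4.5, 2.7, -9.8]
grip_width: 0.0132
```

play_rows:
  moves:
    - {"dx":0,"dy":0,"dz":0,"ax":0,"ay":0,"az":0,"jaw":-0.6}
    - {"dx":0,"dy":0,"dz":0,"ax":0,"ay":0,"az":0,"jaw":-0.6}
    - {"dx":0,"dy":0,"dz":0,"ax":0,"ay":0,"az":0,"jaw":-0.6}
    - {"dx":0,"dy":0,"dz":0,"ax":0,"ay":0,"az":0,"jaw":-0.6}

```text
t: 7.45
ee_pos: [0.5431, 0.0121, 0.0809]
ee_rot: [-0.393, -0.587, -0.394, 0.588]
ft_force: [-4.2, 2.7, -4.9]
grip_width: 0.0173
```

Run:
```python
from h import *
plan([.542,.008,.07],.385+np.pi/2)
s,M=pose(); print("F tool",(M.T@s["ft_force"]).round(2))
c,T,s=snap("wrist","w4.png")
cv2.imwrite("pics/w4b.png",cv2.resize(cv2.imread("pics/w4.png"),(768,576),interpolation=cv2.INTER_CUBIC))
```

```text
tool y ang -0.391 turn ccw 2.346 rotvec tool [-2.3464e+00 -1.8000e-03 -1.0000e-04]
tool y ang -0.391 turn ccw -0.795 rotvec tool [ 7.952e-01 -1.000e-04  1.400e-03]
shift tool now [0.0109 0.0006 0.0042] pos [0.5431 0.0121 0.0809] j6 [ 2.200e-02  4.360e-01 -1.270e-01  1.009e+00  1.000e-03  1.983e+00] F [-4.2   2.72 -4.91] M [0.445 0.984 0.006] w 0.017283351479840323 t 7.45
F tool [ 4.91 -4.92 -0.91]
```

View pics/w4b.png

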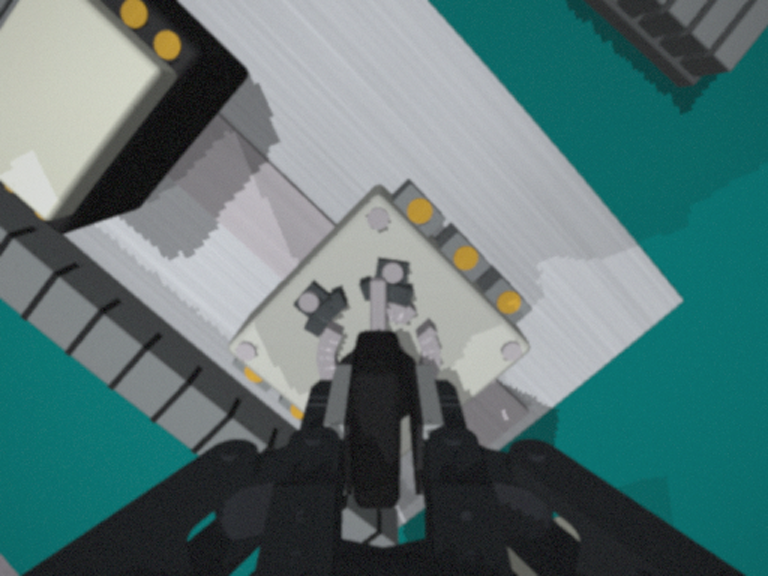

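The pin at (377,300) stands on the right-hand plate, and the gap is just to its left near (350,295), about 0.3 rad on. The bar leans on the left finger, so I'll centre the tool before turning.

play_rows:
  moves:
    - {"dx":0,"dy":-0.0015,"dz":0,"ax":0,"ay":0,"az":0,"jaw":-0.6}
    - {"dx":0,"dy":-0.0015,"dz":0,"ax":0,"ay":0,"az":0,"jaw":-0.6}
    - {"dx":0,"dy":0,"dz":0,"ax":0,"ay":0,"az":0,"jaw":-0.6}
    - {"dx":0,"dy":0,"dz":0,"ax":0,"ay":0,"az":0,"jaw":-0.6}

```text
t: 7.9
ee_pos: [0.5428, 0.0126, 0.0817]
ee_rot: [0.395, 0.589, 0.393, -0.586]
ft_force: [-0.1, -0.6, -0.8]
grip_width: 0.0172
```

```bash
cat > st.py <<'E'
from h import *
s,M=pose(); print("ang %.3f"%np.arctan2(M[1,1],M[0,1]),s["ee_pos"].round(4),"F tool",(M.T@s["ft_force"]).round(2),"M tool",(M.T@s["moment"]).round(3),s["grip_width"].round(4),s["t"])
E
python3 st.py
```

```text
Traceback (most recent call last):
  File "st.py", line 2, in <module>
    s,M=pose(); print("ang %.3f"%np.arctan2(M[1,1],M[0,1]),s["ee_pos"].round(4),"F tool",(M.T@s["ft_force"]).round(2),"M tool",(M.T@s["moment"]).round(3),s["grip_width"].round(4),s["t"])
                                                                                                                                                          ^^^^^^^^^^^^^^^^^^^^^
AttributeError: 'float' object has no attribute 'round'
```

play_rows:
  moves:
    - {"dx":0,"dy":0,"dz":0,"ax":-0.025,"ay":0,"az":0,"jaw":-0.6}
    - {"dx":0,"dy":0,"dz":0,"ax":-0.025,"ay":0,"az":0,"jaw":-0.6}
    - {"dx":0,"dy":0,"dz":0,"ax":-0.025,"ay":0,"az":0,"jaw":-0.6}
    - {"dx":0,"dy":0,"dz":0,"ax":-0.025,"ay":0,"az":0,"jaw":-0.6}
    - {"dx":0,"dy":0,"dz":0,"ax":-0.025,"ay":0,"az":0,"jaw":-0.6}
    - {"dx":0,"dy":0,"dz":0,"ax":-0.025,"ay":0,"az":0,"jaw":-0.6}
    - {"dx":0,"dy":0,"dz":0,"ax":-0.025,"ay":0,"az":0,"jaw":-0.6}
    - {"dx":0,"dy":0,"dz":0,"ax":0,"ay":0,"az":0,"jaw":-0.6}

```text
t: 8.7
ee_pos: [0.5411, 0.0125, 0.0803]
ee_rot: [-0.444, -0.55, -0.444, 0.55]
ft_force: [0.5, -1.2, -0.7]
grip_width: 0.0169
```

```bash
sed -i 's/s\["grip_width"\].round(4)/round(s["grip_width"],4)/' st.py; python3 st.py
```

```text
ang -0.214 [0.5411 0.0125 0.0803] F tool [0.67 0.75 1.04] M tool [ 0.081 -0.163  0.177] 0.0169 8.7
```

play_rows:
  moves:
    - {"dx":0,"dy":0,"dz":0,"ax":-0.015,"ay":0,"az":0,"jaw":-0.6}
    - {"dx":0,"dy":0,"dz":0,"ax":-0.015,"ay":0,"az":0,"jaw":-0.6}
    - {"dx":0,"dy":0,"dz":0,"ax":-0.015,"ay":0,"az":0,"jaw":-0.6}
    - {"dx":0,"dy":0,"dz":0,"ax":-0.015,"ay":0,"az":0,"jaw":-0.6}
    - {"dx":0,"dy":0,"dz":0,"ax":0,"ay":0,"az":0,"jaw":-0.6}

```text
t: 9.2
ee_pos: [0.5409, 0.0126, 0.0803]
ee_rot: [-0.46, -0.537, -0.46, 0.537]
ft_force: [1.3, -1.6, -0.5]
grip_width: 0.0171
```

```bash
python3 st.py
```

```text
ang -0.154 [0.5409 0.0126 0.0803] F tool [0.54 1.49 1.36] M tool [ 0.153 -0.36   0.245] 0.0171 9.2
```

play_rows:
  moves:
    - {"dx":0,"dy":0,"dz":0,"ax":-0.015,"ay":0,"az":0,"jaw":-0.6}
    - {"dx":0,"dy":0,"dz":0,"ax":-0.015,"ay":0,"az":0,"jaw":-0.6}
    - {"dx":0,"dy":0,"dz":0,"ax":-0.015,"ay":0,"az":0,"jaw":-0.6}
    - {"dx":0,"dy":0,"dz":0,"ax":-0.015,"ay":0,"az":0,"jaw":-0.6}
    - {"dx":0,"dy":0,"dz":0,"ax":0,"ay":0,"az":0,"jaw":-0.6}

```text
t: 9.7
ee_pos: [0.5408, 0.0127, 0.0802]
ee_rot: [-0.476, -0.523, -0.476, 0.523]
ft_force: [0.9, -1.6, -1.0]
grip_width: 0.017
```

```bash
python3 st.py
```

```text
ang -0.094 [0.5408 0.0127 0.0802] F tool [1.   1.05 1.48] M tool [ 0.112 -0.417  0.125] 0.017 9.7
```

play_rows:
  moves:
    - {"dx":0,"dy":0,"dz":0,"ax":-0.015,"ay":0,"az":0,"jaw":-0.6}
    - {"dx":0,"dy":0,"dz":0,"ax":-0.015,"ay":0,"az":0,"jaw":-0.6}
    - {"dx":0,"dy":0,"dz":0,"ax":-0.015,"ay":0,"az":0,"jaw":-0.6}
    - {"dx":0,"dy":0,"dz":0,"ax":-0.015,"ay":0,"az":0,"jaw":-0.6}
    - {"dx":0,"dy":0,"dz":0,"ax":0,"ay":0,"az":0,"jaw":-0.6}

```text
t: 10.2
ee_pos: [0.5406, 0.0127, 0.0801]
ee_rot: [-0.491, -0.508, -0.492, 0.509]
ft_force: [0.2, -1.3, -1.8]
grip_width: 0.0172
```

```bash
python3 st.py
python3 - <<'E'
from h import *
c,T,s=snap("wrist","w5.png")
im=cv2.imread("pics/w5.png"); cv2.imwrite("pics/w5b.png",cv2.resize(im[150:360,160:360],(700,735),interpolation=cv2.INTER_CUBIC)[:600])
E
```

```text
ang -0.034 [0.5406 0.0127 0.0801] F tool [1.79 0.27 1.29] M tool [ 0.17  -0.294  0.035] 0.0172 10.2
```

View pics/w5b.png

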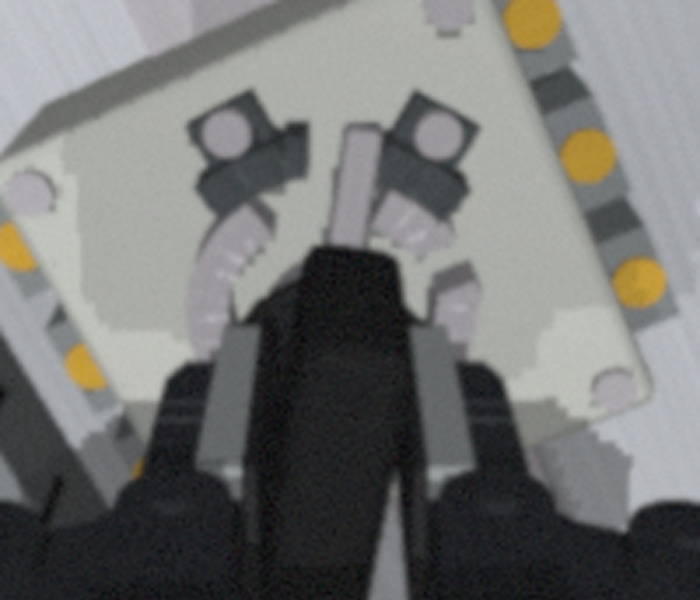

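The pin at (357,185) is just leaving the right-hand plate's edge and the gap lies immediately to its left. I'll continue in small steps.

play_rows:
  moves:
    - {"dx":0,"dy":0,"dz":0,"ax":-0.01,"ay":0,"az":0,"jaw":-0.6}
    - {"dx":0,"dy":0,"dz":0,"ax":-0.01,"ay":0,"az":0,"jaw":-0.6}
    - {"dx":0,"dy":0,"dz":0,"ax":-0.01,"ay":0,"az":0,"jaw":-0.6}
    - {"dx":0,"dy":0,"dz":0,"ax":-0.01,"ay":0,"az":0,"jaw":-0.6}
    - {"dx":0,"dy":0,"dz":0,"ax":0,"ay":0,"az":0,"jaw":-0.6}

```text
t: 10.75
ee_pos: [0.5406, 0.0128, 0.0801]
ee_rot: [0.501, 0.498, 0.502, -0.499]
ft_force: [-0.9, -2.0, -2.4]
grip_width: 0.0169
```

```bash
python3 st.py
```

```text
ang 0.006 [0.5406 0.0128 0.0801] F tool [ 2.45 -0.9   1.97] M tool [ 0.157 -0.264 -0.185] 0.0169 10.75
```

play_rows:
  moves:
    - {"dx":0,"dy":0,"dz":0,"ax":-0.01,"ay":0,"az":0,"jaw":-0.6}
    - {"dx":0,"dy":0,"dz":0,"ax":-0.01,"ay":0,"az":0,"jaw":-0.6}
    - {"dx":0,"dy":0,"dz":0,"ax":-0.01,"ay":0,"az":0,"jaw":-0.6}
    - {"dx":0,"dy":0,"dz":0,"ax":0,"ay":0,"az":0,"jaw":-0.6}

```text
t: 11.15
ee_pos: [0.5408, 0.013, 0.0805]
ee_rot: [0.509, 0.491, 0.509, -0.491]
ft_force: [-2.6, -0.5, -1.4]
grip_width: 0.0171
```

```bash
python3 st.py
```

```text
ang 0.037 [0.5408 0.013  0.0805] F tool [ 1.39 -2.66  0.4 ] M tool [ 0.038 -0.05  -0.386] 0.0171 11.15
```

The moment fell and the tool sprang slightly, so the knob may have dropped. I'll check.

Run:
```python
from h import *
c,T,s=snap("wrist","w6.png")
im=cv2.imread("pics/w6.png"); cv2.imwrite("pics/w6b.png",cv2.resize(im[150:360,160:360],(700,735),interpolation=cv2.INTER_CUBIC)[:600])
```

```text
(no output)
```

View pics/w6b.png

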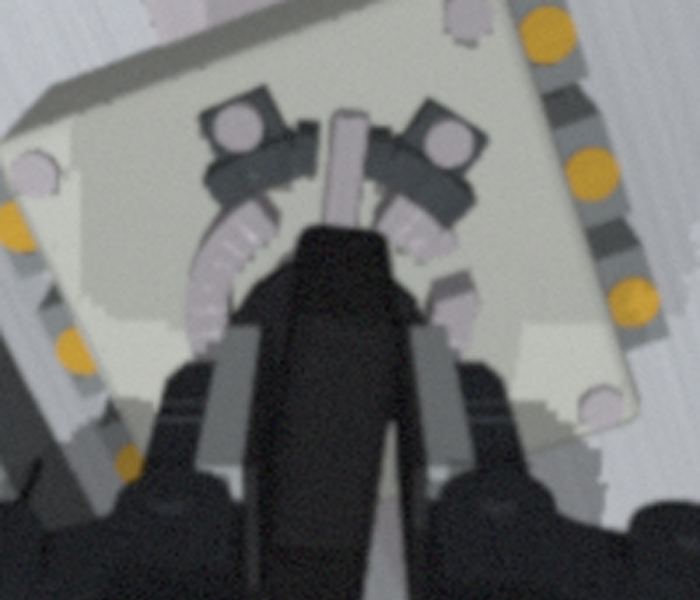

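The pin at (345,165) now sits in the gap between the two plates. The bar end looks smaller, so it has moved away from the camera: the knob has dropped. I'll open the jaws and retreat.

play_rows:
  moves:
    - {"dx":0,"dy":0,"dz":0,"ax":0,"ay":0,"az":0,"jaw":-0.4}
    - {"dx":0,"dy":0,"dz":0,"ax":0,"ay":0,"az":0,"jaw":0}
    - {"dx":0,"dy":0,"dz":0,"ax":0,"ay":0,"az":0,"jaw":0.2}
    - {"dx":0,"dy":0,"dz":0,"ax":0,"ay":0,"az":0,"jaw":0.2}
    - {"dx":0,"dy":0,"dz":0,"ax":0,"ay":0,"az":0,"jaw":0.2}

```text
t: 11.7
ee_pos: [0.5412, 0.0128, 0.0804]
ee_rot: [0.509, 0.491, 0.509, -0.491]
ft_force: [0.1, 0.1, -0.7]
grip_width: 0.0514
```

play_rows:
  moves:
    - {"dx":-0.01,"dy":0,"dz":0,"ax":0,"ay":0,"az":0,"jaw":0.2}
    - {"dx":-0.02,"dy":0,"dz":0,"ax":0,"ay":0,"az":0,"jaw":0.2}
    - {"dx":-0.02,"dy":0,"dz":0,"ax":0,"ay":0,"az":0,"jaw":0.2}
    - {"dx":-0.02,"dy":0,"dz":0,"ax":0,"ay":0,"az":0,"jaw":0.2}
    - {"dx":-0.01,"dy":0,"dz":0,"ax":0,"ay":0,"az":0,"jaw":0.2}
    - {"dx":0,"dy":0,"dz":0,"ax":0,"ay":0,"az":0,"jaw":0.2}
    - {"dx":0,"dy":0,"dz":0,"ax":0,"ay":0,"az":0,"jaw":0.2}

```text
t: 12.4
ee_pos: [0.5407, 0.0127, 0.16]
ee_rot: [0.509, 0.491, 0.509, -0.491]
ft_force: [-0.6, -0.4, -0.8]
grip_width: 0.0514
```

```bash
python3 st.py
python3 - <<'E'
from h import *
c,T,s=snap("wrist","w7.png")
im=cv2.imread("pics/w7.png"); cv2.imwrite("pics/w7b.png",cv2.resize(im[130:330,160:360],(600,600),interpolation=cv2.INTER_CUBIC))
A=[.541,.0128]
for z in (.1005,.1085):
  for r in(-.023,.023):
    for y in (.385+1.15,): print(z,r,((proj(c,T,[A[0]+r*np.cos(y),A[1]+r*np.sin(y),z])-[160,130])*3).round(1))
E
```

```text
ang 0.036 [0.5407 0.0127 0.16  ] F tool [ 0.79 -0.64  0.34] M tool [-0.035  0.007 -0.016] 0.0514 12.4
0.1005 -0.023 [277.1 342.1]
0.1005 0.023 [291.8 150.9]
0.1085 -0.023 [276.8 358.7]
0.1085 0.023 [292.  161.6]
```

View pics/w7b.png

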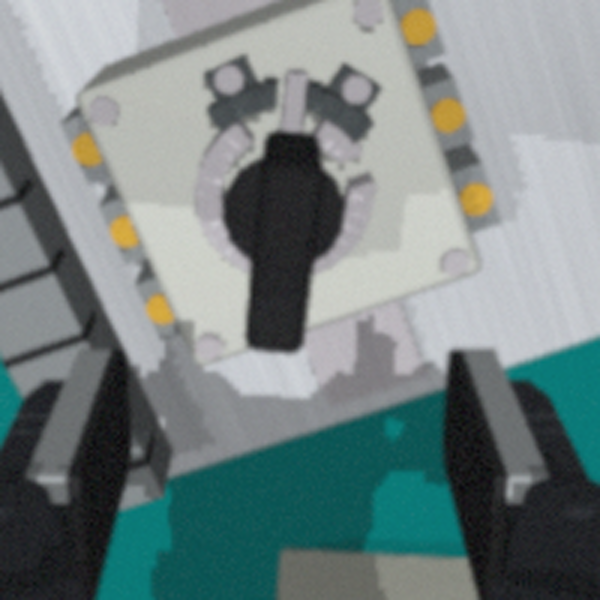

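play_rows:
  moves:
    - {"dx":-0.04,"dy":0,"dz":0,"ax":0,"ay":0,"az":0,"jaw":0.2}
    - {"dx":-0.04,"dy":-0.03,"dz":0,"ax":0,"ay":0,"az":0,"jaw":0.2}
    - {"dx":-0.03,"dy":-0.04,"dz":0,"ax":0,"ay":0,"az":0,"jaw":0.2}
    - {"dx":0,"dy":-0.04,"dz":0,"ax":0,"ay":0,"az":0,"jaw":0.2}
    - {"dx":0,"dy":-0.03,"dz":0,"ax":0,"ay":0,"az":0,"jaw":0.2}
    - {"dx":0,"dy":0,"dz":0,"ax":0,"ay":0,"az":0,"jaw":0.2}

```text
t: 13.05
ee_pos: [0.397, 0.0076, 0.2698]
ee_rot: [0.508, 0.49, 0.51, -0.492]
ft_force: [0.5, -0.5, 0.6]
grip_width: 0.051
```

```bash
python3 st.py
python3 - <<'E'
from h import *
c,T,s=snap("side","side1.png")
A=np.array([.541,.0128]); out=[]
for n,y in (("side0.png",.385),("side1.png",.385+1.15)):
    im=cv2.imread("pics/"+n)[180:240,210:270]; im=cv2.resize(im,None,fx=6.4,fy=6.4,interpolation=cv2.INTER_CUBIC)
    u=np.array([np.cos(y),np.sin(y)]);v=np.array([-u[1],u[0]])
    for h,col in ((0,(0,255,0)),(.008,(0,0,255))):
        P=[(proj(c,T,[*(A+a*.023*u+b*.007*v),.1005+h])-[210,180]+.5)*6.4-.5 for a,b in((1,1),(1,-1),(-1,-1),(-1,1))]
        cv2.polylines(im,[np.int32(np.round(P))],True,col,1)
    out.append(im)
cv2.imwrite("pics/cmp.png",np.hstack(out))
E
```

```text
ang 0.036 [0.397  0.0076 0.2698] F tool [-0.6   0.52  0.54] M tool [0.036 0.018 0.068] 0.051 13.05
```

View pics/cmp.png

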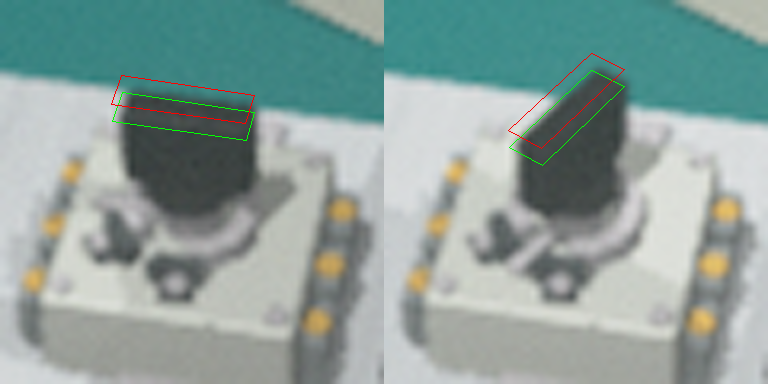

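In both side pictures, before (left) and after (right), the bar top matches the green outline for fully down rather than the red one for 8 mm up. The pin lies in the stop plate's gap at about (530,250).

```bash
python3 -c "
from workcell import *
print(hand_in())"
```

```text
the job is handed in; nothing more can be done
None
```

The knob is in its next notch, fully down as far as the last pictures show. The job was handed in at about 13 s of the 58 s allowed, with no verdict reported.

- **Lift and turn:** I gripped the bar, pulled the knob up about 10 mm and turned it anticlockwise to about 0.8 rad with the pin clear of the ring. I then loosened the jaws so the pin rode on the ring under its own spring.
- **Finding the notch:** I nudged the knob round in small steps until it dropped into the gap in the stop plate, somewhere near 1.15 rad. The measured turning moment stayed at or below about 0.17 Nm. That is about 6 N at the pin if the pin took all of it.
- **Last checks:**
  - The side view after the release fits the fully-down outline rather than the 8 mm raised one, and so does the picture from the start.
  - The wrist view shows the pin between the two ends of the stop plate.
  - The gripper is open and well clear, and the forces read about zero.
- **Limits and failures:**
  - The side view separates 0 from 8 mm of lift by only about 3 pixels, so the last millimetre was not measured directly.
  - The first set of move calls was refused for missing keys and moved nothing.
  - My camera estimate of the knob's axis was about 4 to 5 mm off. I corrected it by feel during the grip, with side forces of about 6 N.
  - The breaker, terminal strip and screwdriver were never approached; I did not measure their positions again at the end.

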